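# Index a wheel hub back to its stop and on to the pointer

### The arm

A 6-joint arm with a two-finger parallel gripper is mounted at the origin on the work surface. World frame = base frame: x ahead of the robot, y to its left, z up, the work surface at z = 0. Lengths are in m, angles in rad, forces in N, time in s.
With the tool pointing down it reaches from about 0.25 to 0.725 m from the base axis. Payload 4 kg.
Tool frame: the origin (TCP) lies on the centre line of the jaws, within the pads' length; the fingertips stand ahead of it and the grasp point (between the pads) lies 11 mm behind it (bot.tip_extent is the z of the fingertips in the tool frame, in m); z points along the fingers, y is the direction in which the jaws open and shut (so a half turn about z gives the same grasp; the last joint's range is limited). The gripper opens to 85 mm and grips with 20 to 120 N. Pads are 22 mm wide; open, the fingers measure 114 mm over their backs; the gripper's body (76 mm by 85 mm) begins 54 mm behind the grasp point. The pads swing forward as they close: fully open they stand 13 mm farther back than shut.
Start: joints at [1.167, 0.241, 0.005, 1.335, 0, 1.571], TCP at [0.196, 0.46, 0.239] pointing down, gripper open.
Joint ranges: [-2.72, 2.72], [-1.05, 1.87], [-1.09, 1.28], [-1.99, 2.15], [-1.42, 1.44], [-3.14, 3.14]. Speed limits (rad/s): [2.79, 2.79, 3.14, 3.14, 3.14, 3.14].

### API

Orientations are given as a unit quaternion [x, y, z, w].
In Python, from workcell import bot gives the robot as it stands.
- The arm moves only by the shell command python3 -m jog 'ROWS'. ROWS is JSON, a list that holds one entry, the list of rows, each a list of 7 numbers: the shift along the world's x, y, z in m, then the turn, a rotation vector about the world's x, y, z in degrees, then the closure in counts, from 0 (fully open) to 255 (shut). In form: [[[tx, ty, tz, ax, ay, az, fingers], ...]]. A call has 1 to 10 rows; each row is the pose to reach, as a shift and turn from the pose commanded when the call began; what a row does not reach only later rows make up. A row lasts 1/12 s, in which the tool goes at most 41.7 mm and 7.16 degrees, less where a joint would pass 70% of its speed; a pose out of reach is approached as far as the arm can. A call with a gripper value outside its range is refused whole. The fingers move at their own pace and stop on an object; the grip force is fixed at half the most. Time passes only in rows, so rows that repeat a pose let the fingers close. It gives the time, the measured TCP pose, the force and the opening at its end, in the units of the state.
- bot.get_obs(): the state, without advancing time (a new reading comes with each control period).
- bot.camera(name): name is "scene" or "top" or "wrist"; returns the picture (420x560x3 uint8, blue, green, red); there is no depth.
- bot.camera_model(name): a dict with "K" (3x3 intrinsics, pixels), "T" (4x4, takes a point from camera to world coordinates). Camera axes: x right, y down, z forward; pixel columns grow to the right and rows downward; lengths in m; the calibration is good to about 2 mm. A picture is of the moment at which its call begins: read the wrist's pose just before it. camera_model takes no time and is no camera call; for the wrist camera it gives the pose at the moment of the call.
- bot.job_done(): hands the job in, once; it reports no verdict.
The state is a dict: "clock": time; "joint_pos": joint angles; "joint_vel": joint speeds; "tau": joint torques, N m; "eef_pos": TCP position; "tool_rot": TCP orientation; "ft_force": force on the tool from outside, world axes, zero at the start; "ft_torque": the same for the moment, N m; "grip_width": finger opening in m.
Only numpy, scipy, OpenCV 4.12 (cv2) and the standard library are available. Lean on these libraries where they do the work, as an engineer would, in place of code of your own. Each camera call takes 0.05 s, during which the arm holds its last target. There are 200 camera calls.

### The job

The wheel hub on the tilted indexing stand has been ratcheted too far: flip the pawl over to its off rest, turn the hub back to its stop, and flip the pawl back onto the ratchet wheel. Then turn the hub forward two notches, one at a time so that the pawl drops in behind each tooth, which brings the empty stud hole to the pointer. Also push the open stud drawer of the stand fully home until it seats, and leave the other things on the bench where they are.

Things in the scene. Friction and masses are not known exactly. Their poses are not given: they have to be found in the camera images.
- stand: The indexing stand: a low dark base (280 x 275 mm, 78 mm high) with the stud drawer in front and a grey face plate above it, leaning 35 degrees towards the robot, that carries ratchet wheel, hub, T-handle and pawl. Origin on the bench below the face centre; x level, away from the robot; yaw up to 0.15 rad.
- face_center (a point): Point where the spindle axis meets the face plate's upper surface, 155 mm above the bench. This 'face frame' has x up the slope (away from the robot), y level to the left, z out of the face along the spindle, 35 degrees from vertical and leaning to the robot. The plate is 250 mm (x) by 275 mm (y).
- empty_hole (a point): The empty one of the hub's five stud holes, 15 mm wide, dark, 57 mm from the spindle axis on the flange's upper side; it turns with the hub. Distances out of the face: ratchet wheel 9 to 22 mm (radius 85, 15 saw teeth 8 mm deep), hub flange 22 to 36 (radius 69), four studs 13 mm thick at radius 57 up to 74.
- t_handle (a point): Centre of the black bar of the T-handle that turns the hub, on top of the spindle, 98 mm out of the face. Bar 100 mm long, 24 wide, 26 deep (85 to 111 mm out of the face). Frame turns with the hub: x along the bar, z out along the spindle. Take it at its middle across the 24 mm, along the tilted axis; fingers reaching less than 22 mm past its centre clear the studs.
- index (a joint): Turn of hub, wheel and T-handle, rad: 0 at the end stop, growing forward (clockwise seen looking onto the face). One notch is 0.419: turning forward, the pawl drops in at about 0.42, 0.84, 1.26 and from then on blocks turning back (tooth bears at 0.39, 0.81, 1.23). Starts at 0.97 to 1.45. The bar points up the slope at 0.73, turned 0.73-q counter-clockwise from it at q. Stiff, 0.22 Nm, stays put.
- pointer_tip (a point): Tip of the fixed steel pointer at the low side of the face plate, nearest the robot: straight down the slope from the spindle axis, 72 mm from it, 35 mm out of the face. With the hub two notches from its stop the empty hole is in line with it.
- pawl_handle (a point): The pawl's upright black handle, a round post 18 mm thick along the face's z, from 32 to 92 mm out of the face; this point is on its axis 70 mm out. It moves with the pawl, 45 mm from the pivot axis.
- pawl_pivot (a point): Point on the pawl's pivot axis (parallel to the spindle), also 70 mm out of the face. It is fixed, 47 mm up the slope and 108 mm to the left of the spindle axis.
- pawl (a joint): Turn of the pawl, rad: 0 nose fully in, about 0.1 on top of a tooth, growing as it is lifted (counter-clockwise seen looking onto the face) to 1.56 on its off rest. From the pivot the handle points 38 degrees right of up-slope at 0, 51 left of it at 1.56. Loose: below 0.8 it falls back onto the wheel, above 1.0 over to its rest. Under 1 N moves it.
- drawer_front (a point): Middle of the drawer's front face (263 mm wide, from 9 to 65 mm above the bench), 40 mm above the bench; moves with the drawer. A pull lip stands 14 mm out towards the robot along the whole width, 53 to 63 mm above the bench. Frame as the stand: x into the stand.
- drawer_mouth (a point): Middle of the opening in the stand's base, 150 mm in front of the stand's origin and 17 mm left of it, 42 mm above the bench: drawer_front is level with it in the stand's x when the drawer is home. The T-handle and pointer come no nearer than 40 mm behind this line.
- drawer (a joint): How far the drawer is open, m: 0 fully home, at most 0.060; starts 0.030 to 0.050. It slides along the stand's x with 1 to 2 N; the sprung catch meets it at 0.010, takes about 6 N to pass, then draws it home.
- wrench: Steel wrench, 200 mm long, lying right of the stand; leave alone. Origin under its middle.
- screwdriver: Screwdriver, 220 mm long, lying left of the stand; leave alone.
- hammer: Hammer, 280 mm long, wooden handle, lying farther right of the stand; leave alone.
- spray_can: White spray can, 66 mm across, 190 mm high, standing right of the stand's back; leave alone. Origin under its foot.
- nut_jar: Glass jar, 72 mm across, 95 mm high, on the left of the stand, towards its back; leave alone. Origin under its foot.
- parts_dish: Shallow steel dish, 130 mm across, 32 mm high, left in front of the stand; leave alone. Origin under its foot.
- tape_measure: Black tape measure, 72 x 42 x 66 mm, left of the stand; leave alone. Origin under its foot.
- mug: White mug, 80 mm across, 95 mm high, on the left of the bench; leave alone. Origin under its foot.

How it is judged:
On the way, in this order (a step that is already met when the one before it is completed fails the run):
1. the pawl is flipped over onto its rest before the hub has been turned back (value of joint pawl above 1.3 rad and value of joint index above 0.75 rad), for 0.2 s.
2. with the pawl off, the hub is turned back to its stop (value of joint pawl above 1.3 rad and value of joint index below 0.06 rad), for 0.1 s.
3. the pawl is flipped back and lies in the ratchet wheel with the hub still at the stop (value of joint pawl below 0.05 rad and value of joint index below 0.15 rad), for 0.2 s.
4. the hub is one notch on and the pawl has dropped in behind the tooth (value of joint pawl below 0.05 rad and value of joint index between 0.35888 and 0.61888 rad), for 0.15 s.
At the end, for the whole second after the job is handed in: The hub stands two notches from its stop (joint index between 0.76 and 0.96 rad, the empty hole within about 5 mm of the pointer), at rest; the pawl lies in the ratchet wheel (joint pawl below 0.05 rad); the drawer is home in its catch (joint drawer below 3 mm) (value of joint index between 0.75776 and 0.95776 rad and value of joint pawl below 0.05 rad and value of joint drawer below 0.003 m and velocity of joint index between -0.02 and 0.02 rad/s); the robot touches nothing.
It fails at once if a loose thing on the bench is moved by more than 25 mm (distance of any of wrench, screwdriver, hammer, spray_can, nut_jar, parts_dish, tape_measure, mug from where it was at the start of the episode above 0.025 m).
It also fails if it takes over 69 s, if anything falls off the work surface, if the arm or the gripper's body presses on something with over 40 N, if the wrist force passes 120 N, or if a joint passes its speed limit or range.

## Working session

There is one attempt and no reset: what is moved stays moved. The work goes in short steps, Python scripts to look and compute and a shell command to move; the robot and the scene stay as the last step left them, time stands still between calls to the robot, and variables do not carry over. Pictures are saved under pics/ and viewed, about 8 in all and at most 12, crops included, and the job is handed in when it is done.

```bash
mkdir -p pics; ls; python3 - <<'E'
from workcell import bot
import cv2,numpy as np
o=bot.get_obs();print(o['clock'],o['eef_pos'],o['tool_rot'],o['grip_width'],bot.tip_extent)
a=bot.camera('scene');b=bot.camera('top')
cv2.imwrite('pics/s0.png',a);cv2.imwrite('pics/t0.png',b)
for n in('scene','top'):
    m=bot.camera_model(n);print(n,np.round(m['K'],1).tolist(),np.round(m['T'],4).tolist())
E
```

```text
pics
0.0 [0.19621837 0.45922704 0.23840765] [ 2.00538192e-01  9.79685333e-01 -1.01719650e-03 -2.14637423e-04] 0.08558027578545577 0.008
scene [[416.9, 0.0, 276.7], [0.0, 416.9, 202.9], [0.0, 0.0, 1.0]] [[0.3852, 0.7944, -0.4696, 1.046], [0.9228, -0.3296, 0.1995, -0.2314], [0.0037, -0.5102, -0.86, 1.0743], [0.0, 0.0, 0.0, 1.0]]
top [[411.8, 0.0, 277.7], [0.0, 411.8, 212.3], [0.0, 0.0, 1.0]] [[0.0148, -0.993, 0.117, 0.4241], [-0.9998, -0.0133, 0.014, -0.0212], [-0.0124, -0.1171, -0.993, 1.1035], [0.0, 0.0, 0.0, 1.0]]
```

View pics/s0.png

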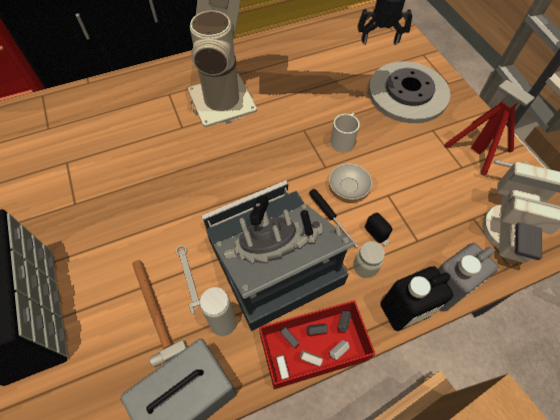

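View pics/t0.png

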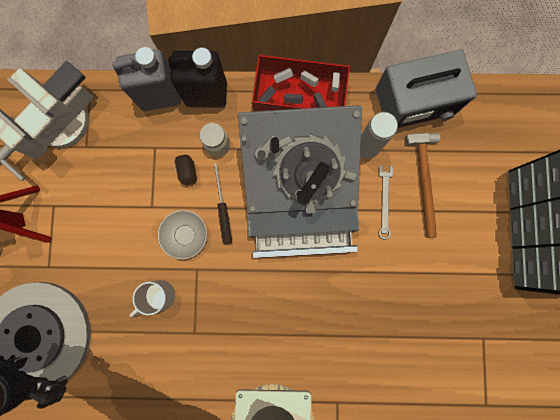

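The scene and top views show the stand around top px (302,175), the T-bar near (313,184), the pawl handle near (275,145), and the open drawer's lip around (304,252). I'll enlarge the stand next.

```bash
python3 - <<'E'
import cv2,numpy as np
a=cv2.imread('pics/t0.png')[95:265,225:380];b=cv2.imread('pics/s0.png')[170:325,190:370]
A=cv2.resize(a,None,fx=3.5,fy=3.5,interpolation=cv2.INTER_CUBIC)
cv2.imwrite('pics/c0.png',A);print(A.shape)
E
```

```text
(595, 542, 3)
```

View pics/c0.png

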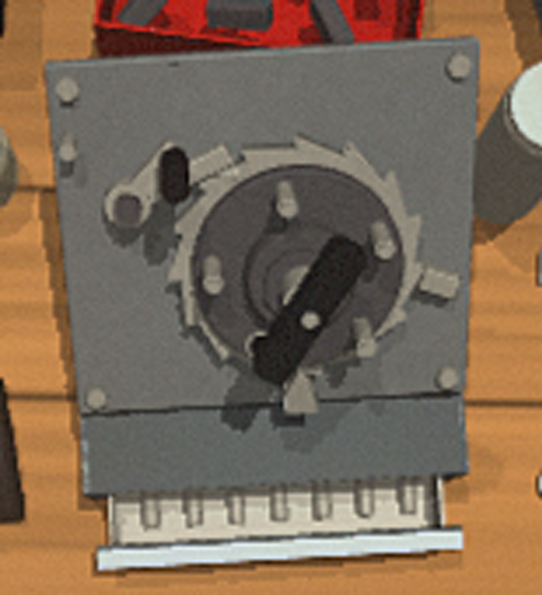

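```bash
cat > h.py <<'E'
import numpy as np,cv2
from workcell import bot
S=np.sin(np.radians(35));C=np.cos(np.radians(35))
def ray(m,uv):
    d=np.linalg.inv(m['K'])@[*uv,1];return m['T'][:3,3],m['T'][:3,:3]@d
def onplane(m,uv,p,n):
    o,d=ray(m,uv);return o+d*((np.array(p)-o)@n)/(d@n)
def onz(m,uv,z): return onplane(m,uv,[0,0,z],np.array([0,0,1.]))
def proj(m,P):
    p=np.linalg.inv(m['T'])@[*P,1];q=m['K']@p[:3];return q[:2]/q[2]
# face frame -> stand frame
F=np.array([[C,0,-S],[0,1,0],[S,0,C]])
def f2s(p): return F@np.array(p)+[0,0,.155]
def fit(A,B):  # planar rigid, A stand pts, B world pts
    a=np.array(A)[:,:2];b=np.array(B)[:,:2];ca,cb=a.mean(0),b.mean(0);a=a-ca;b=b-cb
    y=np.arctan2((a[:,0]*b[:,1]-a[:,1]*b[:,0]).sum(),(a*b).sum())
    R=np.array([[np.cos(y),-np.sin(y)],[np.sin(y),np.cos(y)]]);t=cb-R@ca
    return y,t,(b+cb)-(a+ca)@R.T-t
def Rz(y): return np.array([[np.cos(y),-np.sin(y),0],[np.sin(y),np.cos(y),0],[0,0,1]])
E
python3 - <<'E'
from h import *
m=bot.camera_model('top')
cr=lambda u,v:(u/3.5+225-.36,v/3.5+95-.36)
pts=[((47,62),(.125,.1375,0)),((479,38),(.125,-.1375,0)),((83,412),(-.125,.1375,0)),((463,390),(-.125,-.1375,0)),((299,374),(-.072,0,.035)),((310,320),(0,0,.112))]
A=[f2s(p) for _,p in pts];B=[onz(m,cr(*u),a[2]) for (u,_),a in zip(pts,A)]
y,t,r=fit(A,B);print('yaw',y,'t',t);print(np.round(r*1000,1))
y,t,r=fit(A[:4],B[:4]);print('yaw',y,'t',t);print(np.round(r*1000,1))
W=lambda p:Rz(y)@f2s(p)+[*t,0]
n=Rz(y)@F
for uv in((348,248),(268,372)):
  pass
e=[n.T@(onplane(m,cr(*uv),W((0,0,.111)),n[:,2])-W((0,0,.111))) for uv in((346,242),(270,375),(310,320))]
print(np.round(e,4)); d=e[0]-e[1];a=np.arctan2(d[1],d[0]);print('q',.73-a)
for h in(.05,.07,.092):print('pawl',h,n.T@(onplane(m,cr(172,163),W((0,0,h)),n[:,2])-W((0,0,h))))
for uv in((98,560),(463,538)): print('lip',n.T@(onz(m,cr(*uv),.063)-[*t,0]), Rz(y).T@(onz(m,cr(*uv),.063)-[*t,0]))
for l,p in dict(face=(0,0,0),tip=(-.072,0,.035),T=(0,0,.098),piv=(.047,.108,.07)).items(): print(l,W(p))
E
```

```text
yaw 0.08263408231713863 t [ 0.65161277 -0.06662361]
[[  6.3   3.3]
 [  2.    5.2]
 [  4.9   4.7]
 [  1.6   8.1]
 [ -8.9 -10.2]
 [ -5.9 -11.1]]
yaw 0.07043464713879935 t [ 0.655317  -0.0612934]
[[ 0.8 -0.9]
 [-0.1  1.2]
 [-0.4 -2. ]
 [-0.3  1.7]]
[[ 0.0373 -0.0391  0.    ]
 [-0.048   0.0081  0.    ]
 [-0.0121 -0.0172  0.    ]]
q 1.2351759705779788
pawl 0.05 [ 7.15528969e-02  6.12704098e-02 -9.71445147e-17]
pawl 0.07 [0.07822018 0.06115385 0.        ]
pawl 0.092 [8.55541943e-02 6.10256423e-02 1.45716772e-16]
lip [-0.13430137  0.13135553  0.17094763] [-0.20806478  0.13135553  0.063     ]
lip [-0.13342136 -0.13124278  0.17033144] [-0.20699048 -0.13124278  0.063     ]
face [ 0.655317  -0.0612934  0.155    ]
tip [ 0.57645889 -0.06685694  0.14237282]
T [ 0.59924588 -0.06524929  0.2352769 ]
piv [0.64607023 0.04632268 0.23929874]
```

```bash
cat >> h.py <<'E'
from scipy.spatial.transform import Rotation as Ro
import json,os
YAW=.0704;T=np.array([.6562,-.0782,0])
if os.path.exists('pose.json'): YAW,T=json.load(open('pose.json'));T=np.array(T)
def W(p): return Rz(YAW)@f2s(p)+T
def N(): return Rz(YAW)@F
def toolR(ccw=0): # jaws along face y turned ccw (rad, looking on face)
    n=N();y=n@[-np.sin(ccw),np.cos(ccw),0];z=-n[:,2];return np.c_[np.cross(y,z),y,z]
def go(p,ccw=0):
    o=bot.get_obs();R0=Ro.from_quat(o['tool_rot']).as_matrix();R=toolR(ccw)
    print('shift',np.round(np.array(p)-o['eef_pos'],4),'turn',np.round(np.degrees(Ro.from_matrix(R@R0.T).as_rotvec()),2),'j',np.round(o['joint_pos'],2),'t',round(o['clock'],2))
E
python3 - <<'E'
from h import *
go(W((0,.03,.29)));print(W((0,.03,.29)))
E
```

```text
shift [ 0.2919 -0.5193  0.154 ] turn [ -5.76 -34.85  26.35] j [1.17 0.24 0.   1.34 0.   1.57] t 0.1
[ 0.4881646  -0.05997478  0.39255409]
```

```bash
python3 -m jog '[[[0.02,-0.03,0.04,-0.5,-3,2.5,0],[0.04,-0.065,0.06,-1,-6,5,0],[0.06,-0.1,0.08,-1.5,-9,7,120],[0.08,-0.135,0.1,-2,-12,9,255],[0.1,-0.17,0.11,-2.5,-15,11,255],[0.12,-0.205,0.12,-3,-18,14,255],[0.14,-0.24,0.13,-3.5,-21,16,255],[0.16,-0.275,0.14,-4,-24,18,255],[0.18,-0.31,0.15,-4.5,-27,21,255],[0.2,-0.345,0.154,-5,-30,23,255]]]'
python3 - <<'E'
from h import *
go(W((0,.03,.29)))
E
```

```text
clock: 0.93
eef_pos: [0.3874, 0.13, 0.3918]
tool_rot: [-0.006, 0.965, 0.01, 0.263]
ft_force: [1.9, 0.8, 0.5]
grip_width: 0.0002
shift [ 0.1007 -0.19    0.0008] turn [-0.71 -4.58  3.08] j [ 0.48 -0.35 -0.29  1.14 -0.22  0.41] t 0.93
```

```bash
python3 -m jog '[[[0.02,-0.035,0,-0.2,-1,0.6,255],[0.04,-0.07,0,-0.4,-2,1.3,255],[0.06,-0.105,0,-0.6,-3,2,255],[0.08,-0.14,0,-0.7,-4,2.6,255],[0.096,-0.174,0,-0.7,-4.6,3.1,255],[0.096,-0.174,0,-0.7,-4.6,3.1,255],[0.096,-0.174,0,-0.7,-4.6,3.1,255]]]'
python3 - <<'E'
from h import *
go(W((0,.03,.29)))
m=bot.camera_model('wrist');a=bot.camera('wrist');cv2.imwrite('pics/w1.png',a)
import pickle;pickle.dump(m,open('w1.pkl','wb'));print(m['K'],m['T'])
for p in((0,0,.111),(-.072,0,.035),(.0825,.0803,.092)):print(proj(m,W(p)))
E
```

```text
clock: 1.52
eef_pos: [0.4827, -0.0457, 0.3892]
tool_rot: [-0.028, 0.954, 0.01, 0.297]
ft_force: [1.3, -0.3, -0.5]
grip_width: 0.0002
shift [ 0.0054 -0.0143  0.0034] turn [-0.1  -0.41  0.59] j [-0.18 -0.26 -0.28  0.96  0.14 -0.19] t 1.52
[[325.07954721   0.         277.16313165]
 [  0.         325.07954721 212.9391202 ]
 [  0.           0.           1.        ]] [[-0.06102122  0.59540527  0.80110485  0.3381772 ]
 [ 0.99813123  0.03380018  0.05090767 -0.05594065]
 [ 0.00323321  0.80271422 -0.59635512  0.45420575]
 [ 0.          0.          0.          1.        ]]
[234.48907886 196.46895797]
[239.68038245 118.86322127]
[310.72870973 261.28490429]
```

View pics/w1.png

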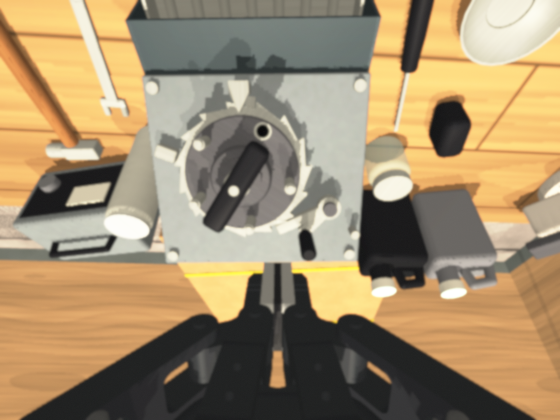

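```bash
cat >> h.py <<'E'
def tri(obs): # [(m,uv)..] -> point, miss
    A=np.zeros((3,3));b=np.zeros(3);L=[]
    for m,uv in obs:
        o,d=ray(m,uv);d=d/np.linalg.norm(d);P=np.eye(3)-np.outer(d,d);A+=P;b+=P@o;L.append((o,P))
    p=np.linalg.solve(A,b);return p,[np.linalg.norm(P@(p-o))*1e3 for o,P in L]
E
python3 - <<'E'
from h import *
import pickle
mt=bot.camera_model('top');mw=pickle.load(open('w1.pkl','rb'))
cr=lambda u,v:(u/3.5+225-.36,v/3.5+95-.36)
for k,c,w in(('mark',(310,320),(233.5,190.5)),('tip',(299,374),(239.5,107.5)),('hole',(257,345),(263,131)),('cornTL',(47,62),(359,261)),('cornTR',(479,38),(163,263)),('BR',(463,390),(144,73)),('BL',(83,412),(371,73)),('pawltop',(172,156),(309,256)),('pawlpiv',(128,208),(329,209)),('studR',(384,236),(189,186))):
    p,e=tri([(mt,cr(*c)),(mw,w)]);print(k,np.round(p,4),'face',np.round(N().T@(p-W((0,0,0))),4),np.round(e,1))
E
```

```text
mark [ 0.5815 -0.083   0.2476] face [-0.0082  0.0005  0.1188] [0. 0.]
tip [ 0.5644 -0.0837  0.1389] face [-0.0845  0.001   0.0396] [0.1 0.1]
hole [ 0.5809 -0.0554  0.1575] face [-0.0588  0.0281  0.0443] [1. 1.]
cornTL [0.7455 0.0842 0.2325] face [0.1267 0.1557 0.0059] [2.9 2.9]
cornTR [ 0.7638 -0.1908  0.2337] face [ 0.1266 -0.1199  0.0075] [2.1 2.1]
BR [ 0.563  -0.2037  0.0817] face [-0.1254 -0.1186 -0.0017] [0.6 0.6]
BL [0.5412 0.0671 0.0933] face [-0.121   0.1531  0.0094] [1.6 1.6]
pawltop [0.6768 0.0023 0.2646] face [0.0843 0.0789 0.0748] [1.1 1.1]
pawlpiv [0.6604 0.0303 0.2053] face [0.0386 0.1079 0.0344] [0.1 0.1]
studR [ 0.6472 -0.1401  0.1879] face [ 0.008  -0.0611  0.0345] [5.2 5.2]
```

```bash
echo '[0.0704,[0.6454,-0.0777,0]]' > pose.json; python3 - <<'E'
from h import *
import pickle
mt=bot.camera_model('top');mw=pickle.load(open('w1.pkl','rb'))
n=N();P=W((0,0,.111))
cr=lambda u,v:(u/3.5+225-.36,v/3.5+95-.36)
for m,uv in((mw,[(260,146),(214,224)]),(mt,[cr(346,242),cr(270,375)])):
    e=[n.T@(onplane(m,u,P,n[:,2])-P) for u in uv];d=e[1]-e[0]
    print(np.round(e,4),np.degrees(np.arctan2(d[1],d[0])),.73-np.arctan(d[1]/d[0]))
for z in(.14,.068):
    go(W((.084,.046,z)))
print(W((.084,.046,.14))-W((.084,.046,.068)),'y',n[:,1],'z',n[:,2],'x',n[:,0])
E
```

```text
[[-0.0417  0.026   0.    ]
 [ 0.0358 -0.0226 -0.    ]] -32.11790887157412 1.290563258664465
[[ 0.0489 -0.0227  0.    ]
 [-0.0357  0.0241  0.    ]] 151.0573400066186 1.2351447111697458
shift [ 0.1481  0.0112 -0.0716] turn [-0.1  -0.38  0.39] j [-0.17 -0.26 -0.28  0.96  0.14 -0.19] t 1.57
shift [ 0.1893  0.0142 -0.1306] turn [-0.1  -0.38  0.39] j [-0.17 -0.26 -0.28  0.96  0.14 -0.19] t 1.57
[-0.04119521 -0.00290494  0.05897895] y [-0.07034186  0.99752294  0.        ] z [-0.57215566 -0.04034643  0.81915204] x [0.81712296 0.05762068 0.57357644]
```

```bash
python3 -m jog '[[[0.037,0.003,-0.018,0,-0.2,0.2,255],[0.074,0.006,-0.036,-0.1,-0.4,0.4,255],[0.111,0.008,-0.054,-0.1,-0.4,0.4,255],[0.148,0.011,-0.072,-0.1,-0.4,0.4,255],[0.162,0.012,-0.091,-0.1,-0.4,0.4,255],[0.175,0.013,-0.11,-0.1,-0.4,0.4,255],[0.189,0.014,-0.13,-0.1,-0.4,0.4,255],[0.189,0.014,-0.13,-0.1,-0.4,0.4,255],[0.189,0.014,-0.13,-0.1,-0.4,0.4,255]]]'
python3 - <<'E'
from h import *
o=bot.get_obs();print('face',N().T@(o['eef_pos']-W((0,0,0))));cv2.imwrite('pics/w2.png',bot.camera('wrist'))
E
```

```text
clock: 2.32
eef_pos: [0.671, -0.0257, 0.2583]
tool_rot: [-0.037, 0.953, 0.012, 0.3]
ft_force: [-0.3, -0.2, 0.8]
grip_width: -0.0001
face [0.08318768 0.0500215  0.0678464 ]
```

View pics/w2.png

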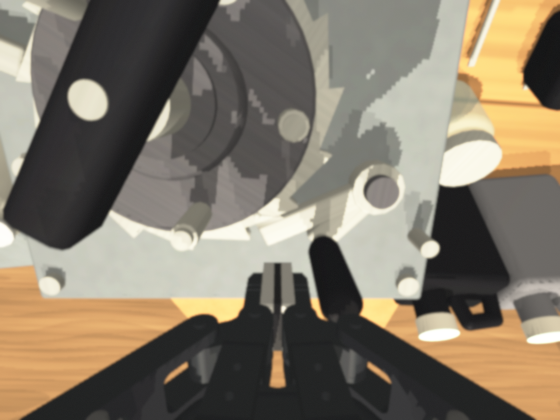

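The wrist view shows the closed fingertips at px (277,275), just beside the post at (330,275) and beyond the wheel, so I can push.

```bash
python3 -m jog '[[[-0.001,0.012,0,0,0,0,255],[-0.002,0.024,0,0,0,0,255],[-0.003,0.036,0,0,0,0,255],[-0.003,0.046,0,0,0,0,255],[-0.004,0.056,0,0,0,0,255],[-0.005,0.064,0,0,0,0,255],[-0.006,0.07,0,0,0,0,255],[-0.006,0.07,0,0,0,0,255],[-0.006,0.07,0,0,0,0,255]]]'
python3 - <<'E'
from h import *
o=bot.get_obs();print('face',N().T@(o['eef_pos']-W((0,0,0))));
a=bot.camera('wrist');b=bot.camera('top')[95:265,225:380];b=cv2.resize(b,None,fx=2.47,fy=2.47,interpolation=cv2.INTER_CUBIC)[:420];cv2.imwrite('pics/w3.png',np.hstack([a[:,140:],b]))
E
```

```text
clock: 3.12
eef_pos: [0.6659, 0.0417, 0.2603]
tool_rot: [-0.036, 0.953, 0.011, 0.302]
ft_force: [0.1, 0.1, 0.1]
grip_width: 0.0002
face [0.08405069 0.11762691 0.06973211]
```

View pics/w3.png

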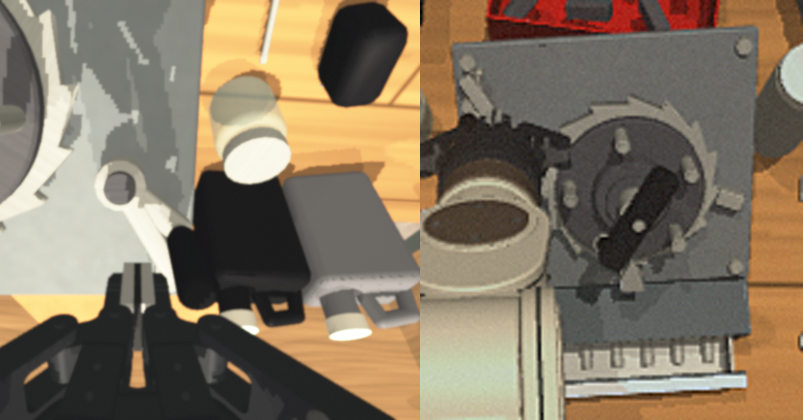

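The pawl is off: in the wrist view its handle rests at the left, around (185,265), and the force is near zero. Next is the T-handle.

```bash
python3 - <<'E'
from h import *
go(W((.084,.1176,.17)))
go(W((0,0,.17)),-.53);go(W((0,0,.092)),-.53)
E
```

```text
shift [-0.0576 -0.0033  0.0821] turn [ 0.05  0.14 -0.16] j [ 0.06  0.15 -0.24  0.56  0.01 -0.01] t 3.22
shift [-0.1179 -0.1255  0.0339] turn [ 17.45   1.37 -25.01] j [ 0.06  0.15 -0.24  0.56  0.01 -0.01] t 3.22
shift [-0.0733 -0.1223 -0.03  ] turn [ 17.45   1.37 -25.01] j [ 0.06  0.15 -0.24  0.56  0.01 -0.01] t 3.22
```

```bash
python3 -m jog '[[[-0.02,-0.002,0.028,0,0,0,255],[-0.04,-0.003,0.056,0,0,0,255],[-0.058,-0.006,0.082,0,0,0,100],[-0.078,-0.04,0.07,4,0.3,-6,0],[-0.095,-0.075,0.055,8,0.6,-12,0],[-0.108,-0.105,0.042,13,1,-18,0],[-0.118,-0.125,0.034,17.4,1.4,-25,0],[-0.118,-0.125,0.034,17.4,1.4,-25,0],[-0.118,-0.125,0.034,17.4,1.4,-25,0],[-0.118,-0.125,0.034,17.4,1.4,-25,0]]]'
python3 - <<'E'
from h import *
go(W((0,0,.17)),-.53);go(W((0,0,.092)),-.53)
m=bot.camera_model('wrist');cv2.imwrite('pics/w4.png',bot.camera('wrist'));print(proj(m,W((0,0,.111))),proj(m,W((.05*np.cos(.53),-.05*np.sin(.53),.111))),proj(m,W((-.05*np.cos(.53),.05*np.sin(.53),.111))))
E
```

```text
clock: 4.05
eef_pos: [0.5482, -0.0847, 0.2948]
tool_rot: [0.217, 0.929, 0.088, 0.288]
ft_force: [0.5, -0.6, 0.5]
grip_width: 0.085
shift [-0.0001  0.0001 -0.0006] turn [0.09 0.03 0.  ] j [-0.25 -0.08 -0.39  0.68  0.18  0.26] t 4.05
shift [ 0.0446  0.0033 -0.0645] turn [0.09 0.03 0.  ] j [-0.25 -0.08 -0.39  0.68  0.18  0.26] t 4.05
[278.15239487 234.78152061] [278.00089754 300.97346404] [278.32894389 157.64403766]
```

View pics/w4.png

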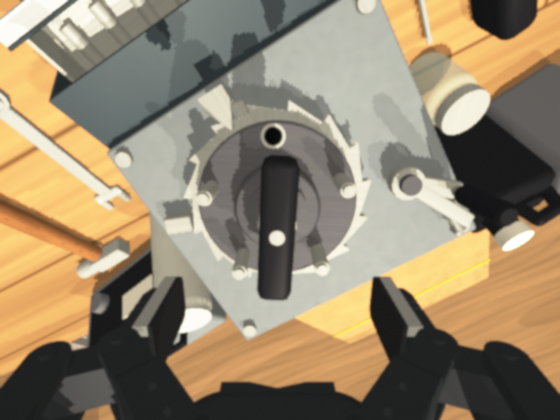

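The bar lies between the open fingers with its mark at (278,238), where I predicted it, and about 3° more clockwise than assumed. I'll descend and grip.

```bash
python3 - <<'E'
from h import *
go(W((0,0,.092)),-.57)
E
python3 -m jog '[[[0.012,0.001,-0.016,0.4,0,-0.6,0],[0.023,0.002,-0.033,0.8,0,-1.2,0],[0.034,0.003,-0.049,1.2,0,-1.8,0],[0.045,0.003,-0.065,1.4,0.1,-1.9,0],[0.045,0.003,-0.065,1.4,0.1,-1.9,0],[0.045,0.003,-0.065,1.4,0.1,-1.9,255],[0.045,0.003,-0.065,1.4,0.1,-1.9,255],[0.045,0.003,-0.065,1.4,0.1,-1.9,255],[0.045,0.003,-0.065,1.4,0.1,-1.9,255],[0.045,0.003,-0.065,1.4,0.1,-1.9,255]]]'
python3 -m jog '[[[0,0,0,0,0,0,255],[0,0,0,0,0,0,255]]]'
python3 - <<'E'
from h import *
go(W((0,0,.092)),-.57);o=bot.get_obs();print(o['ft_torque'],Ro.from_quat(o['tool_rot']).as_matrix().T@o['ft_force'])
print('per deg',-N()[:,2])
E
```

```text
shift [ 0.0443  0.0027 -0.0647] turn [ 1.4   0.14 -1.93] j [-0.25 -0.08 -0.39  0.68  0.18  0.27] t 4.1
clock: 4.93
eef_pos: [0.5929, -0.0818, 0.2307]
tool_rot: [0.236, 0.924, 0.094, 0.286]
ft_force: [-15.8, -4.2, 19.3]
grip_width: 0.0256
clock: 5.1
eef_pos: [0.5927, -0.0819, 0.231]
tool_rot: [0.236, 0.924, 0.094, 0.286]
ft_force: [-6.1, -1.7, 4.4]
grip_width: 0.0234
shift [ 0.0001  0.0005 -0.0007] turn [0.07 0.06 0.1 ] j [-0.22  0.06 -0.43  0.49  0.16  0.33] t 5.1
[-0.45607887  1.06660559 -0.16884606] [ 1.45442885 -2.45307247 -7.12407682]
per deg [ 0.57215566  0.04034643 -0.81915204]
```

```bash
python3 -m jog '[[[0,0,0,-2.86,-0.2,4.1,255],[0,0,0,-5.72,-0.4,8.19,255],[0,0,0,-8.58,-0.6,12.29,255],[0,0,0,-11.44,-0.81,16.38,255],[0,0,0,-14.3,-1.01,20.48,255],[0,0,0,-17.16,-1.21,24.57,255],[0,0,0,-20.02,-1.41,28.67,255],[0,0,0,-22.88,-1.61,32.76,255],[0,0,0,-25.75,-1.82,36.86,255],[0,0,0,-28.6,-2.02,40.95,255]]]'
cat >> h.py <<'E'
def st():
    o=bot.get_obs();R=Ro.from_quat(o['tool_rot']).as_matrix();n=N();y=n.T@R[:,1]
    print('face',np.round(n.T@(o['eef_pos']-W((0,0,0))),4),'ccw',round(np.arctan2(-y[0],y[1]),4),'q~',round(.73-np.arctan2(-y[0],y[1]),3),'F',np.round(n.T@o['ft_force'],1),'M',np.round(n.T@o['ft_torque'],2),'w',round(o['grip_width'],4),'j',np.round(o['joint_pos'],2),'t',round(o['clock'],2))
E
python3 - <<'E'
from h import *
st()
E
```

```text
clock: 5.93
eef_pos: [0.5927, -0.0816, 0.2311]
tool_rot: [-0.178, 0.937, -0.036, 0.299]
ft_force: [-4.9, -2.0, 5.8]
grip_width: 0.0236
face [ 0.0003 -0.0002  0.0926] ccw 0.3054 q~ 0.425 F [-0.8 -1.7  7.7] M [-0.19  0.97 -0.3 ] w 0.0236 j [-0.22  0.06 -0.43  0.49  0.16 -0.54] t 5.93
```

```bash
python3 -m jog '[[[0,0,0,-2.86,-0.2,4.1,255],[0,0,0,-5.72,-0.4,8.19,255],[0,0,0,-8.58,-0.6,12.29,255],[0,0,0,-11.44,-0.81,16.38,255],[0,0,0,-12.6,-0.9,18,255],[0,0,0,-13.2,-0.9,18.8,255],[0,0,0,-13.7,-1,19.7,255],[0,0,0,-13.7,-1,19.7,255],[0,0,0,-13.7,-1,19.7,255]]]'
python3 - <<'E'
from h import *
st()
E
```

```text
clock: 6.68
eef_pos: [0.5927, -0.0815, 0.231]
tool_rot: [-0.367, 0.88, -0.097, 0.285]
ft_force: [-6.4, -0.4, 4.4]
grip_width: 0.0236
face [ 0.0003 -0.0001  0.0926] ccw 0.7209 q~ 0.009 F [-2.7  0.   7.2] M [-0.2   1.05 -0.07] w 0.0236 j [-0.22  0.06 -0.43  0.49  0.16 -0.96] t 6.68
```

```bash
for i in 1; do python3 -m jog '[[[0,0,0,-0.57,-0.04,0.82,255],[0,0,0,-1.14,-0.08,1.64,255],[0,0,0,-1.14,-0.08,1.64,255],[0,0,0,-1.14,-0.08,1.64,255]]]'
python3 -c "from h import *;st()"; done
python3 -m jog '[[[0,0,0,-0.57,-0.04,0.82,255],[0,0,0,-1.14,-0.08,1.64,255],[0,0,0,-1.14,-0.08,1.64,255],[0,0,0,-1.14,-0.08,1.64,255]]]'
python3 -c "from h import *;st()"
```

```text
clock: 7.02
eef_pos: [0.5927, -0.0815, 0.231]
tool_rot: [-0.383, 0.873, -0.101, 0.284]
ft_force: [-5.7, -0.6, 5.4]
grip_width: 0.0233
face [ 0.0003 -0.0001  0.0926] ccw 0.7554 q~ -0.025 F [-1.6 -0.2  7.7] M [-0.16  1.02 -0.27] w 0.0233 j [-0.22  0.06 -0.43  0.49  0.16 -0.99] t 7.02
clock: 7.35
eef_pos: [0.5926, -0.0815, 0.231]
tool_rot: [-0.397, 0.867, -0.106, 0.282]
ft_force: [-6.4, -1.2, 5.4]
grip_width: 0.0237
face [ 0.0003 -0.0001  0.0926] ccw 0.7877 q~ -0.058 F [-2.2 -0.7  8.1] M [-0.01  0.83 -1.11] w 0.0237 j [-0.22  0.06 -0.43  0.49  0.16 -1.03] t 7.35
```

The moment rose to -1.1 Nm, so the hub is at its stop, with q=0 at a ccw reading of about 0.77. I'll release, retreat, and go round to the left of the pawl handle.

```bash
python3 -m jog '[[[0,0,0,0,0,0,0],[0,0,0,0,0,0,0],[0,0,0,0,0,0,0],[0,0,0,0,0,0,0],[-0.011,-0.001,0.016,0,0,0,0],[-0.022,-0.002,0.032,0,0,0,0],[-0.034,-0.003,0.049,0,0,0,0],[-0.045,-0.003,0.065,0,0,0,0],[-0.045,-0.003,0.065,0,0,0,0]]]'
python3 - <<'E'
from h import *
st();go(W((.076,.183,.17)));go(W((.076,.183,.07)))
E
```

```text
clock: 8.1
eef_pos: [0.5488, -0.0841, 0.2989]
tool_rot: [-0.398, 0.866, -0.107, 0.284]
ft_force: [0.1, -1.1, 1.1]
grip_width: 0.0856
face [0.0032 0.0004 0.1735] ccw 0.7923 q~ -0.062 F [ 0.7 -1.1  0.9] M [0.01 0.49 0.03] w 0.0856 j [-0.25 -0.09 -0.39  0.68  0.18 -1.06] t 8.1
shift [0.0486 0.1865 0.0389] turn [ 26.09   2.15 -37.09] j [-0.25 -0.09 -0.39  0.68  0.18 -1.06] t 8.1
shift [ 0.1058  0.1905 -0.043 ] turn [ 26.09   2.15 -37.09] j [-0.25 -0.09 -0.39  0.68  0.18 -1.06] t 8.1
```

```bash
python3 -m jog '[[[0.007,0.026,0.01,4,0.3,-5.3,128],[0.014,0.053,0.02,7.5,0.6,-10.6,255],[0.021,0.08,0.025,11,0.9,-15.9,255],[0.028,0.107,0.03,15,1.2,-21.2,255],[0.035,0.133,0.035,18.6,1.5,-26.5,255],[0.042,0.16,0.039,22.3,1.8,-31.8,255],[0.049,0.187,0.039,26.1,2.1,-37.1,255],[0.049,0.187,0.039,26.1,2.1,-37.1,255],[0.049,0.187,0.039,26.1,2.1,-37.1,255]]]'
python3 -m jog '[[[0.014,0.001,-0.02,0,0,0,255],[0.028,0.002,-0.041,0,0,0,255],[0.043,0.003,-0.061,0,0,0,255],[0.057,0.004,-0.082,0,0,0,255],[0.057,0.004,-0.082,0,0,0,255]]]'
python3 - <<'E'
from h import *
st()
E
```

```text
clock: 8.85
eef_pos: [0.5972, 0.105, 0.3321]
tool_rot: [-0.036, 0.954, 0.013, 0.298]
ft_force: [-0.4, -0.6, -0.4]
grip_width: -0.0002
clock: 9.27
eef_pos: [0.6527, 0.1054, 0.2443]
tool_rot: [-0.034, 0.955, 0.012, 0.295]
ft_force: [0.5, 0.5, -0.9]
grip_width: -0.0003
face [0.0677 0.1821 0.0616] ccw -0.001 q~ 0.731 F [-0.1  0.5 -1. ] M [ 0.04  0.62 -0.02] w -0.0003 j [ 0.19  0.16 -0.27  0.55 -0.06  0.1 ] t 9.27
```

```bash
python3 -m jog '[[[0.006,-0.004,0.008,0,0,0,255],[0.009,-0.013,0.012,0,0,0,255],[0.013,-0.025,0.014,0,0,0,255],[0.014,-0.037,0.014,0,0,0,255],[0.015,-0.049,0.014,0,0,0,255],[0.015,-0.059,0.014,0,0,0,255],[0.016,-0.067,0.014,0,0,0,255],[0.016,-0.067,0.014,0,0,0,255],[0.016,-0.067,0.014,0,0,0,255]]]'
python3 - <<'E'
from h import *
st()
a=bot.camera('wrist');cv2.imwrite('pics/w5.png',a)
E
```

```text
clock: 10.02
eef_pos: [0.6838, 0.0395, 0.2818]
tool_rot: [-0.034, 0.948, 0.014, 0.317]
ft_force: [32.6, 2.5, 3.7]
grip_width: 0.0004
face [0.1109 0.1142 0.0772] ccw -0.0011 q~ 0.731 F [ 29.    0.2 -15.7] M [ 0.28 -5.35  0.12] w 0.0004 j [ 0.05  0.16 -0.2   0.57  0.02 -0.01] t 10.02
```

View pics/w5.png

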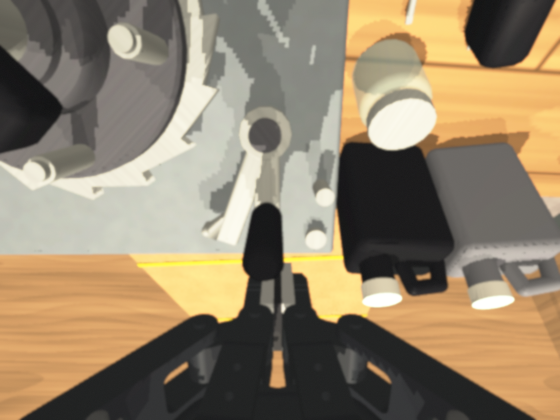

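The finger slid up onto the post's upslope side at (278,280), giving a 29 N reading. The post points straight up the slope (pawl about 0.66, below 0.8), so easing off upslope should let it fall onto the wheel.

```bash
python3 -m jog '[[[0.008,0.001,0.006,0,0,0,255],[0.016,0.001,0.012,0,0,0,255],[0.024,0.002,0.018,0,0,0,255],[0.032,0.002,0.024,0,0,0,255],[0.032,0.002,0.024,0,0,0,255],[0.03,0.002,0.025,0,0,0,255]]]'
python3 - <<'E'
from h import *
st()
a=bot.camera('wrist');cv2.imwrite('pics/w6.png',a)
E
```

```text
clock: 10.57
eef_pos: [0.7002, 0.0409, 0.2913]
tool_rot: [-0.033, 0.953, 0.013, 0.3]
ft_force: [-0.1, 0.3, -0.8]
grip_width: -0.0001
face [0.1298 0.1144 0.0755] ccw -0.0022 q~ 0.732 F [-0.5  0.4 -0.6] M [-0.03  0.64  0.03] w -0.0001 j [ 0.05  0.2  -0.1   0.66  0.01 -0.01] t 10.57
```

View pics/w6.png

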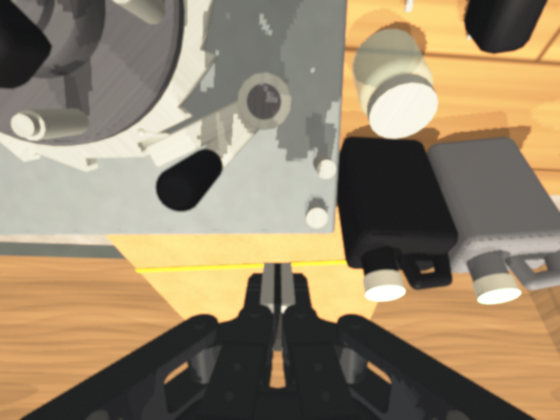

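```bash
python3 - <<'E'
from h import *
m=bot.camera_model('wrist')
for a in(0,.1,.2):
    t=np.radians(-38)+a;print(a,*[proj(m,W((.047+.045*np.cos(t),.108+.045*np.sin(t),z))).round(0) for z in(.032,.092)],proj(m,W((.047,.108,.035))).round(0))
go(W((.13,.114,.18)));go(W((0,0,.17)),.77)
E
```

```text
0 [217. 171.] [190. 202.] [266. 104.]
0.1 [224. 176.] [201. 208.] [266. 104.]
0.2 [231. 179.] [211. 214.] [266. 104.]
shift [-0.0586 -0.0049  0.0863] turn [-0.28 -0.18 -0.06] j [ 0.05  0.2  -0.1   0.66  0.01 -0.01] t 10.62
shift [-0.1511 -0.1257  0.0035] turn [-25.45  -2.05  36.12] j [ 0.05  0.2  -0.1   0.66  0.01 -0.01] t 10.62
```

The post's end, seen at about (177,194), matches the prediction for pawl = 0 (190,202) rather than 0.1 (201,208), so the pawl is in. Next is the T-handle again.

```bash
python3 -m jog '[[[-0.02,-0.002,0.028,0,0,0,255],[-0.04,-0.003,0.056,0,0,0,255],[-0.059,-0.005,0.086,-3,-0.3,4.5,120],[-0.08,-0.03,0.07,-7,-0.6,10,0],[-0.1,-0.055,0.05,-11,-0.9,15.5,0],[-0.12,-0.08,0.03,-15,-1.2,21,0],[-0.138,-0.105,0.015,-19,-1.5,27,0],[-0.151,-0.126,0.004,-23,-1.8,32,0],[-0.151,-0.126,0.004,-25.5,-2,36.1,0],[-0.151,-0.126,0.004,-25.5,-2,36.1,0]]]'
python3 -m jog '[[[0,0,0,0,0,0,0],[0,0,0,0,0,0,0]]]'
python3 - <<'E'
from h import *
st();go(W((0,0,.092)),.77)
E
```

```text
clock: 11.45
eef_pos: [0.5467, -0.0851, 0.2929]
tool_rot: [-0.389, 0.871, -0.103, 0.281]
ft_force: [-0.7, 0.9, -0.4]
grip_width: 0.0857
clock: 11.62
eef_pos: [0.5493, -0.0836, 0.2951]
tool_rot: [-0.389, 0.871, -0.103, 0.283]
ft_force: [0.1, 0.6, 0.3]
grip_width: 0.0851
face [0.0015 0.0009 0.17  ] ccw 0.7696 q~ -0.04 F [0.3 0.6 0.1] M [0.03 0.59 0.02] w 0.0851 j [-0.25 -0.08 -0.39  0.68  0.18 -1.03] t 11.62
shift [ 0.0435  0.0022 -0.0648] turn [0.01 0.02 0.04] j [-0.25 -0.08 -0.39  0.68  0.18 -1.03] t 11.62
```

```bash
python3 -m jog '[[[0.011,0.001,-0.016,0,0,0,0],[0.022,0.001,-0.032,0,0,0,0],[0.033,0.002,-0.048,0,0,0,0],[0.0435,0.002,-0.065,0,0,0,0],[0.0435,0.002,-0.065,0,0,0,0],[0.0435,0.002,-0.065,0,0,0,255],[0.0435,0.002,-0.065,0,0,0,255],[0.0435,0.002,-0.065,0,0,0,255],[0.0435,0.002,-0.065,0,0,0,255],[0.0435,0.002,-0.065,0,0,0,255]]]'
python3 -m jog '[[[0,0,0,0,0,0,255],[0,0,0,0,0,0,255]]]'
python3 -c "from h import *;st()"
```

```text
clock: 12.45
eef_pos: [0.5926, -0.0816, 0.2308]
tool_rot: [-0.389, 0.87, -0.103, 0.283]
ft_force: [-14.8, 2.2, 18.9]
grip_width: 0.0255
clock: 12.62
eef_pos: [0.5925, -0.0817, 0.2311]
tool_rot: [-0.389, 0.87, -0.103, 0.283]
ft_force: [-4.3, 1.4, 5.6]
grip_width: 0.0235
face [ 0.0002 -0.0002  0.0928] ccw 0.7706 q~ -0.041 F [-0.2  1.7  7. ] M [ 0.37  0.87 -0.07] w 0.0235 j [-0.22  0.05 -0.43  0.49  0.16 -1.01] t 12.62
```

```bash
python3 -m jog '[[[0,0,0,2.86,0.2,-4.1,255],[0,0,0,5.72,0.4,-8.19,255],[0,0,0,8.58,0.6,-12.29,255],[0,0,0,11.4,0.8,-16.4,255],[0,0,0,13.7,1,-19.7,255],[0,0,0,15.7,1.1,-22.5,255],[0,0,0,15.7,1.1,-22.5,255],[0,0,0,15.7,1.1,-22.5,255],[0,0,0,15.7,1.1,-22.5,255],[0,0,0,15.7,1.1,-22.5,255]]]'
python3 -c "from h import *;st()"
python3 -m jog '[[[0,0,0,-1.1,-0.1,1.6,255],[0,0,0,-2.2,-0.2,3.2,255],[0,0,0,-3.1,-0.2,4.5,255],[0,0,0,-3.1,-0.2,4.5,255],[0,0,0,-3.1,-0.2,4.5,255]]]'
python3 -c "from h import *;st()"
```

```text
clock: 13.45
eef_pos: [0.5925, -0.0817, 0.2312]
tool_rot: [-0.171, 0.938, -0.033, 0.299]
ft_force: [-6.2, 0.8, 6.3]
grip_width: 0.0231
face [ 0.0002 -0.0003  0.0929] ccw 0.291 q~ 0.439 F [-1.4  1.2  8.7] M [ 0.34  0.88 -0.19] w 0.0231 j [-0.22  0.05 -0.43  0.49  0.16 -0.53] t 13.45
clock: 13.87
eef_pos: [0.5924, -0.0817, 0.2312]
tool_rot: [-0.216, 0.929, -0.047, 0.297]
ft_force: [-6.0, 1.0, 6.0]
grip_width: 0.0233
face [ 0.0002 -0.0003  0.0928] ccw 0.3872 q~ 0.343 F [-1.4  1.4  8.4] M [0.38 0.93 0.06] w 0.0233 j [-0.22  0.06 -0.43  0.49  0.16 -0.63] t 13.87
```

```bash
python3 -m jog '[[[0,0,0,-0.9,-0.06,1.2,255],[0,0,0,-1.14,-0.08,1.64,255],[0,0,0,-1.14,-0.08,1.64,255],[0,0,0,-1.14,-0.08,1.64,255]]]'
python3 -c "from h import *;st()"
python3 -m jog '[[[0,0,0,-0.9,-0.06,1.2,255],[0,0,0,-1.14,-0.08,1.64,255],[0,0,0,-1.14,-0.08,1.64,255],[0,0,0,-1.14,-0.08,1.64,255]]]'
python3 -c "from h import *;st()"
```

```text
clock: 14.2
eef_pos: [0.5924, -0.0817, 0.2312]
tool_rot: [-0.232, 0.925, -0.052, 0.296]
ft_force: [-6.4, 0.0, 6.6]
grip_width: 0.0232
face [ 0.0002 -0.0003  0.0929] ccw 0.4216 q~ 0.308 F [-1.4  0.5  9.1] M [ 0.31  0.95 -0.09] w 0.0232 j [-0.22  0.06 -0.43  0.49  0.16 -0.66] t 14.2
clock: 14.53
eef_pos: [0.5924, -0.0817, 0.2312]
tool_rot: [-0.248, 0.921, -0.058, 0.296]
ft_force: [-6.5, 0.0, 6.5]
grip_width: 0.0232
face [ 0.0002 -0.0002  0.0929] ccw 0.4566 q~ 0.273 F [-1.6  0.5  9. ] M [ 0.39  0.88 -0.15] w 0.0232 j [-0.22  0.06 -0.43  0.49  0.16 -0.69] t 14.53
```

No block is felt turning back, so the first notch was not taken. I'll look at the pawl.

```bash
python3 - <<'E'
from h import *
m=bot.camera_model('wrist');a=bot.camera('wrist');b=bot.camera('top')[95:265,225:380]
b=cv2.resize(b,None,fx=2.47,fy=2.47,interpolation=cv2.INTER_CUBIC)[:420,:240];cv2.imwrite('pics/w7.png',np.hstack([a,b]))
for t0 in(0,.1,.66,1.56):
    t=np.radians(-38)+t0;print(t0,*[proj(m,W((.047+.045*np.cos(t),.108+.045*np.sin(t),z))).round(0) for z in(.032,.092)],proj(m,W((.047,.108,.035))).round(0))
E
```

```text
0 [326. 368.] [340. 447.] [383. 350.]
0.1 [328. 372.] [344. 452.] [383. 350.]
0.66 [351. 389.] [372. 471.] [383. 350.]
1.56 [401. 389.] [436. 472.] [383. 350.]
```

View pics/w7.png

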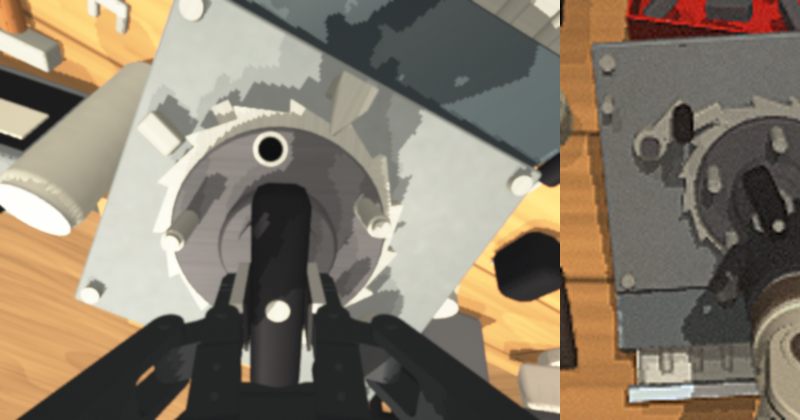

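The pawl lies on the wheel at top-crop (683,122), as it did at the start, and the bar sits square in the grip. The first turn probably stopped just short, so I'll go to ccw reading 0.21 (q about 0.53) and test again.

```bash
python3 -m jog '[[[0,0,0,2.3,0.16,-3.3,255],[0,0,0,4.6,0.32,-6.6,255],[0,0,0,6.9,0.48,-9.9,255],[0,0,0,8.1,0.56,-11.6,255],[0,0,0,8.1,0.56,-11.6,255],[0,0,0,8.1,0.56,-11.6,255],[0,0,0,8.1,0.56,-11.6,255],[0,0,0,8.1,0.56,-11.6,255]]]'
python3 -c "from h import *;st()"
python3 -m jog '[[[0,0,0,-1.5,-0.1,2.2,255],[0,0,0,-3,-0.2,4.3,255],[0,0,0,-4,-0.28,5.7,255],[0,0,0,-4,-0.28,5.7,255],[0,0,0,-4,-0.28,5.7,255]]]'
python3 -c "from h import *;st()"
python3 -m jog '[[[0,0,0,-0.57,-0.04,0.82,255],[0,0,0,-1.14,-0.08,1.64,255],[0,0,0,-1.14,-0.08,1.64,255],[0,0,0,-1.14,-0.08,1.64,255]]]'
python3 -c "from h import *;st()"
```

```text
clock: 15.3
eef_pos: [0.5924, -0.0817, 0.2312]
tool_rot: [-0.133, 0.944, -0.021, 0.301]
ft_force: [-5.8, 1.2, 6.7]
grip_width: 0.0229
face [ 0.0002 -0.0003  0.0929] ccw 0.2095 q~ 0.521 F [-0.9  1.6  8.7] M [ 0.31  0.91 -0.02] w 0.0229 j [-0.22  0.06 -0.43  0.49  0.16 -0.45] t 15.3
clock: 15.72
eef_pos: [0.5924, -0.0817, 0.2312]
tool_rot: [-0.19, 0.934, -0.039, 0.299]
ft_force: [-6.4, 0.9, 6.2]
grip_width: 0.0232
face [ 0.0002 -0.0003  0.0929] ccw 0.3316 q~ 0.398 F [-1.6  1.3  8.7] M [0.35 0.95 0.09] w 0.0232 j [-0.22  0.05 -0.43  0.49  0.16 -0.57] t 15.72
clock: 16.05
eef_pos: [0.5925, -0.0817, 0.2312]
tool_rot: [-0.207, 0.931, -0.044, 0.298]
ft_force: [-6.2, 0.8, 6.3]
grip_width: 0.0234
face [ 0.0002 -0.0003  0.0929] ccw 0.3661 q~ 0.364 F [-1.4  1.3  8.7] M [ 0.37  0.9  -0.01] w 0.0234 j [-0.22  0.05 -0.43  0.49  0.16 -0.6 ] t 16.05
```

```bash
python3 -m jog '[[[0,0,0,-0.57,-0.04,0.82,255],[0,0,0,-1.14,-0.08,1.64,255],[0,0,0,-1.72,-0.12,2.46,255],[0,0,0,-1.72,-0.12,2.46,255],[0,0,0,-1.72,-0.12,2.46,255]]]'
python3 - <<'E'
from h import *
st()
b=bot.camera('top');cv2.imwrite('pics/t8.png',b);a=cv2.imread('pics/t0.png');s=bot.camera('scene')
f=lambda i:cv2.resize(i[125:175,250:300],(400,400),interpolation=cv2.INTER_CUBIC)
cv2.imwrite('pics/c8.png',np.hstack([f(a),f(b)]));cv2.imwrite('pics/s8.png',s)
E
```

```text
clock: 16.47
eef_pos: [0.5924, -0.0817, 0.2312]
tool_rot: [-0.231, 0.925, -0.052, 0.297]
ft_force: [-6.7, 0.8, 6.6]
grip_width: 0.0235
face [ 0.0002 -0.0003  0.0929] ccw 0.4185 q~ 0.311 F [-1.6  1.2  9.2] M [ 0.31  0.97 -0.01] w 0.0235 j [-0.22  0.05 -0.43  0.49  0.16 -0.66] t 16.47
```

View pics/c8.png

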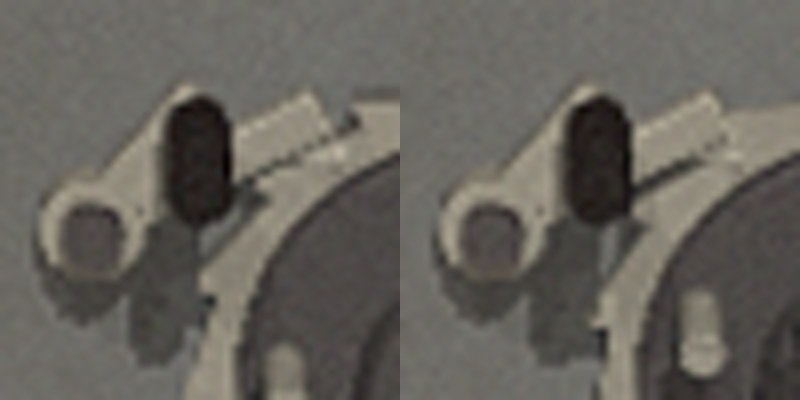

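The left (start) half shows the nose in front of a tooth face, and the right (now) half shows it touching the rim. Picture quality can't settle the pawl angle by eye, so I'll track the black post's centroid in the top view while turning.

```bash
cat >> h.py <<'E'
def hc(img):
    r=img[125:160,262:290].astype(int).max(2);w=np.clip(70-r,0,30).astype(float)
    k,lab,s,c=cv2.connectedComponentsWithStats((w>0).astype(np.uint8));i=1+np.argmax(s[1:,4]);w*=lab==i
    v,u=np.mgrid[125:160,262:290];return np.array([(u*w).sum(),(v*w).sum()])/w.sum(),s[i,4]
def pw(img=None):
    img=bot.camera('top') if img is None else img
    m=bot.camera_model('top')
    f=lambda a:proj(m,W((.047+.045*np.cos(a-.663),.108+.045*np.sin(a-.663),.062)))
    d=f(.1)-f(0);c,n=hc(img);c0,_=hc(cv2.imread('pics/t0.png'));print('pawl~',round(.1*(c-c0)@d/(d@d),3),np.round(c-c0,2),n,np.round(d,2))
E
python3 -c "
from h import *
pw(cv2.imread('pics/t0.png'));pw(cv2.imread('pics/t8.png'));pw(bot.camera('top'))"
for i in 1; do python3 -m jog '[[[0,0,0,1.14,0.08,-1.64,255],[0,0,0,1.72,0.12,-2.46,255],[0,0,0,1.72,0.12,-2.46,255]]]' >/dev/null; python3 -c "from h import *;st();pw()"; done
python3 -m jog '[[[0,0,0,1.14,0.08,-1.64,255],[0,0,0,1.72,0.12,-2.46,255],[0,0,0,1.72,0.12,-2.46,255]]]' >/dev/null; python3 -c "from h import *;st();pw()"
python3 -m jog '[[[0,0,0,1.14,0.08,-1.64,255],[0,0,0,1.72,0.12,-2.46,255],[0,0,0,1.72,0.12,-2.46,255]]]' >/dev/null; python3 -c "from h import *;st();pw()"
python3 -m jog '[[[0,0,0,1.14,0.08,-1.64,255],[0,0,0,1.72,0.12,-2.46,255],[0,0,0,1.72,0.12,-2.46,255]]]' >/dev/null; python3 -c "from h import *;st();pw()"
```

```text
pawl~ 0.0 [0. 0.] 159 [-1.81 -1.07]
pawl~ -0.001 [ 0.05 -0.04] 166 [-1.81 -1.07]
pawl~ -0.005 [ 0.13 -0.02] 156 [-1.81 -1.07]
face [ 0.0002 -0.0003  0.0928] ccw 0.3659 q~ 0.364 F [-2.6  0.7  8.7] M [0.33 0.93 0.03] w 0.0232 j [-0.22  0.06 -0.43  0.49  0.16 -0.6 ] t 16.87
pawl~ 0.002 [-0.05  0.01] 155 [-1.81 -1.07]
face [ 0.0002 -0.0003  0.0929] ccw 0.3134 q~ 0.417 F [-0.8  1.1  9. ] M [0.35 0.93 0.04] w 0.0235 j [-0.22  0.05 -0.43  0.49  0.16 -0.55] t 17.17
pawl~ 0.002 [-0.01 -0.08] 154 [-1.81 -1.07]
face [ 0.0002 -0.0003  0.0929] ccw 0.261 q~ 0.469 F [-2.1  1.9  9. ] M [0.28 0.9  0.09] w 0.0236 j [-0.22  0.05 -0.43  0.49  0.16 -0.5 ] t 17.47
pawl~ 0.001 [ 0.09 -0.17] 149 [-1.81 -1.07]
face [ 0.0002 -0.0003  0.0929] ccw 0.2086 q~ 0.521 F [-2.2  2.   8.1] M [0.29 0.88 0.01] w 0.0235 j [-0.22  0.05 -0.43  0.49  0.16 -0.45] t 17.77
pawl~ -0.001 [ 0.19 -0.28] 144 [-1.81 -1.07]
```

```bash
cat > hole.py <<'E'
from h import *
def hole(img,m,q0):
    a=q0-.838; p=proj(m,W((-.057*np.cos(a),.057*np.sin(a),.036)))
    u,v=p.round().astype(int);r=22;c=img[v-r:v+r,u-r:u+r].max(2)
    k,lab,s,ce=cv2.connectedComponentsWithStats((c<45).astype(np.uint8))
    n=N()
    for i in range(1,k):
        if s[i,4]>60:
            q=ce[i]+[u-r,v-r];f=n.T@(onplane(m,q,W((0,0,.036)),n[:,2])-W((0,0,0)))
            print('pred',p.round(0),'blob',q.round(1),s[i],'face',f.round(4),'rad',np.hypot(*f[:2]).round(4),'q',round(.838+np.arctan2(f[1],-f[0]),3))
if __name__=='__main__':
    st();m=bot.camera_model('wrist');a=bot.camera('wrist');cv2.imwrite('pics/w9.png',a);o=bot.get_obs();q=.75-.21
    hole(a,m,q)
    g=cv2.cvtColor(a,cv2.COLOR_BGR2GRAY);print('tip pred',proj(m,W((-.072,0,.035))))
E
python3 hole.py
```

```text
face [ 0.0002 -0.0003  0.0929] ccw 0.209 q~ 0.521 F [-2.3  0.9  7.8] M [0.27 0.91 0.03] w 0.0235 j [-0.22  0.05 -0.43  0.49  0.16 -0.45] t 17.82
pred [271. 148.] blob [269.2 148.8] [  9  12  23  23 405] face [-0.0541 -0.0178  0.036 ] rad 0.0569 q 0.52
tip pred [305.78886594 124.28156826]
```

The hole fixes q at 0.52, in agreement with the jaws. I'll carry on forward in small steps, tracking the pawl.

```bash

python3 -m jog '[[[0,0,0,1.14,0.08,-1.64,255],[0,0,0,2.28,0.16,-3.28,255],[0,0,0,2.28,0.16,-3.28,255]]]' >/dev/null; python3 -c "from h import *;st();pw()"
python3 -m jog '[[[0,0,0,1.14,0.08,-1.64,255],[0,0,0,2.28,0.16,-3.28,255],[0,0,0,2.28,0.16,-3.28,255]]]' >/dev/null; python3 -c "from h import *;st();pw()"
python3 -m jog '[[[0,0,0,1.14,0.08,-1.64,255],[0,0,0,2.28,0.16,-3.28,255],[0,0,0,2.28,0.16,-3.28,255]]]' >/dev/null; python3 -c "from h import *;st();pw()"
```

```text
face [ 0.0002 -0.0003  0.0929] ccw 0.1381 q~ 0.592 F [-2.2  1.1  8.9] M [ 0.29  0.97 -0.02] w 0.0232 j [-0.22  0.05 -0.43  0.49  0.16 -0.38] t 18.12
pawl~ -0.008 [0.18 0.01] 164 [-1.81 -1.07]
face [ 0.0002 -0.0003  0.0929] ccw 0.0683 q~ 0.662 F [-1.9  0.7  8. ] M [ 0.32  0.91 -0.1 ] w 0.0236 j [-0.22  0.05 -0.43  0.49  0.16 -0.31] t 18.42
pawl~ -0.004 [ 0.28 -0.32] 134 [-1.81 -1.07]
face [ 0.0002 -0.0004  0.0929] ccw -0.0015 q~ 0.732 F [-1.8  0.6  9.7] M [ 0.29  0.94 -0.04] w 0.0235 j [-0.22  0.05 -0.43  0.49  0.16 -0.24] t 18.72
pawl~ -0.006 [0.14 0.01] 165 [-1.81 -1.07]
```

```bash
python3 - <<'E'
from h import *
a=cv2.imread('pics/t0.png');print(hc(a)); b=bot.camera('top');cv2.imwrite('pics/t10.png',b);print(hc(b))
for n,i in(('t0',a),('t8',cv2.imread('pics/t8.png')),('t10',b)):
    r=i.max(2);mk=(r[130:160,262:285]<45).astype(np.uint8);k,l,s,c=cv2.connectedComponentsWithStats(mk)
    print(n,[(s[j].tolist(),(c[j]+[262,130]).round(2).tolist()) for j in range(1,k) if s[j,4]>15])
E
```

```text
(array([274.47976055, 145.29931585]), np.int32(159))
(array([274.57578323, 145.38357324]), np.int32(167))
t0 [([9, 7, 8, 16, 99], [274.55, 144.68])]
t8 [([9, 7, 8, 16, 97], [274.48, 144.75])]
t10 [([9, 7, 9, 16, 105], [274.56, 144.84])]
```

```bash
python3 - <<'E'
from h import *
from hole import hole
st()
o=bot.get_obs();m=bot.camera_model('wrist');E=np.eye(4);E[:3,:3]=Ro.from_quat(o['tool_rot']).as_matrix();E[:3,3]=o['eef_pos'];X=np.linalg.inv(E)@m['T']
hole(bot.camera('wrist'),m,.73)
def at(p,ccw):
    e=np.eye(4);e[:3,:3]=toolR(ccw);e[:3,3]=p;return dict(K=m['K'],T=e@X)
img=cv2.imread('pics/w7.png')[:,:560]
hole(img,at(W((.0002,-.0002,.0929)),.4566),.33)
hole(cv2.imread('pics/w4.png'),at([.5482,-.0847,.2948],-.53),1.29)
w=cv2.imread('pics/w1.png');import pickle;hole(w,pickle.load(open('w1.pkl','rb')),1.29)
E
```

```text
face [ 0.0002 -0.0003  0.0929] ccw -0.0006 q~ 0.731 F [-2.1  1.3  8.3] M [ 0.35  0.92 -0.06] w 0.0233 j [-0.22  0.05 -0.43  0.49  0.16 -0.24] t 18.82
pred [269. 148.] blob [269.3 148.9] [ 11  12  23  23 419] face [-0.0562 -0.0061  0.036 ] rad 0.0566 q 0.731
pred [275. 148.] blob [270.1 148.8] [  7  12  21  22 375] face [-0.0482 -0.0299  0.036 ] rad 0.0567 q 0.283
pred [273. 135.] blob [272.4 135.6] [ 14  15  15  16 181] face [-0.0511  0.0243  0.036 ] rad 0.0566 q 1.282
pred [262. 130.] blob [262.  130.7] [18 18  9 10 73] face [-0.0501  0.0246  0.036 ] rad 0.0559 q 1.295
pred [262. 130.] blob [255.3 147. ] [  4  34  24  10 132] face [-0.0317  0.0163  0.036 ] rad 0.0357 q 1.312
```

```bash
python3 - <<'E'
import cv2,numpy as np
f=lambda i,x,y,w,h:cv2.resize(i[y:y+h,x:x+w],(264,264),interpolation=cv2.INTER_CUBIC)
R=cv2.imread
top=np.hstack([f(R(f'pics/{n}.png'),258,120,48,48) for n in('t0','t8','t10')])
bot=np.hstack([f(R('pics/w2.png'),190,150,170,170),f(R('pics/w6.png'),60,60,170,170),f(R('pics/w5.png'),100,130,200,150)])
cv2.imwrite('pics/c11.png',np.vstack([top,bot]))
E
```

```text
(no output)
```

View pics/c11.png

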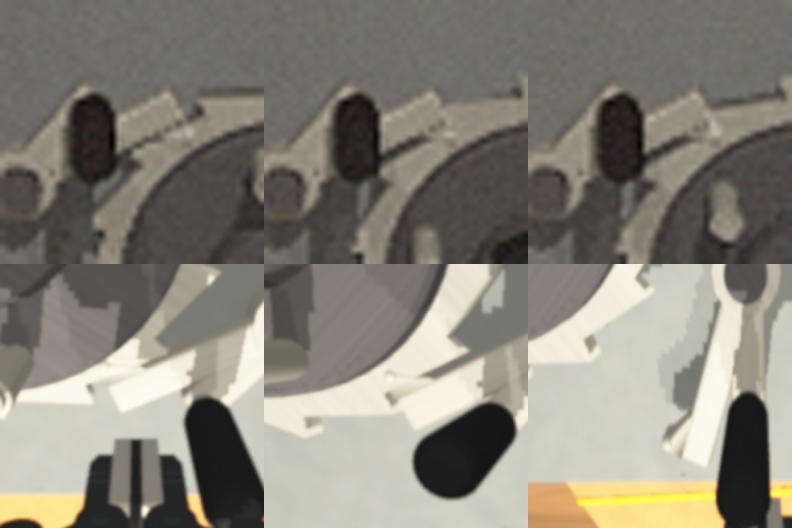

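In these crops the post sits in the same place at all three hub angles, so the pawl stays near 0. I'll continue forward in small steps through the second drop-in point, watching for lift and drop.

```bash

python3 -m jog '[[[0,0,0,1.14,0.08,-1.64,255],[0,0,0,1.14,0.08,-1.64,255]]]' >/dev/null; python3 -c "from h import *;st();pw()"
python3 -m jog '[[[0,0,0,1.14,0.08,-1.64,255],[0,0,0,1.14,0.08,-1.64,255]]]' >/dev/null; python3 -c "from h import *;st();pw()"
python3 -m jog '[[[0,0,0,1.14,0.08,-1.64,255],[0,0,0,1.14,0.08,-1.64,255]]]' >/dev/null; python3 -c "from h import *;st();pw()"
python3 -m jog '[[[0,0,0,1.14,0.08,-1.64,255],[0,0,0,1.14,0.08,-1.64,255]]]' >/dev/null; python3 -c "from h import *;st();pw()"
```

```text
face [ 0.0002 -0.0004  0.0929] ccw -0.0364 q~ 0.766 F [-2.5  1.6  8.3] M [ 0.27  0.88 -0.  ] w 0.0237 j [-0.22  0.05 -0.43  0.49  0.16 -0.2 ] t 19.03
pawl~ -0.002 [0.02 0.04] 158 [-1.81 -1.07]
face [ 0.0002 -0.0004  0.0929] ccw -0.0713 q~ 0.801 F [-2.1  1.6  7.7] M [ 0.29  0.89 -0.03] w 0.0235 j [-0.22  0.05 -0.43  0.49  0.16 -0.17] t 19.25
pawl~ 0.002 [-0.01 -0.05] 153 [-1.81 -1.07]
face [ 0.0002 -0.0004  0.0929] ccw -0.1061 q~ 0.836 F [-1.2  1.8  7.6] M [ 0.27  0.86 -0.  ] w 0.0233 j [-0.22  0.05 -0.43  0.49  0.16 -0.13] t 19.47
pawl~ 0.002 [-0.04 -0.01] 162 [-1.81 -1.07]
face [ 0.0002 -0.0004  0.0929] ccw -0.1411 q~ 0.871 F [-1.3  1.5  7.9] M [ 0.27  0.91 -0.05] w 0.0232 j [-0.22  0.05 -0.43  0.49  0.16 -0.1 ] t 19.68
pawl~ -0.001 [0.01 0.02] 154 [-1.81 -1.07]
```

```bash
python3 -m jog '[[[0,0,0,-1.14,-0.08,1.64,255],[0,0,0,-2.28,-0.16,3.28,255],[0,0,0,-3.15,-0.22,4.5,255],[0,0,0,-3.15,-0.22,4.5,255]]]' >/dev/null; python3 - <<'E'
from h import *
from hole import hole
st();pw()
o=bot.get_obs();m=bot.camera_model('wrist');E=np.eye(4);E[:3,:3]=Ro.from_quat(o['tool_rot']).as_matrix();E[:3,3]=o['eef_pos'];X=np.linalg.inv(E)@m['T']
a=bot.camera('wrist');hole(a,m,.78)
for n,p,q in(('w2',[.671,-.0257,.2583],[-.037,.953,.012,.3]),('w6',[.7002,.0409,.2913],[-.033,.953,.013,.3])):
    e=np.eye(4);e[:3,:3]=Ro.from_quat(q).as_matrix();e[:3,3]=p;mm=dict(K=m['K'],T=e@X)
    img=cv2.imread(f'pics/{n}.png').max(2);x=(300,370,225,330) if n=='w2' else(145,235,140,220)
    k,l,s,c=cv2.connectedComponentsWithStats((img[x[2]:x[3],x[0]:x[1]]<40).astype(np.uint8));i=1+np.argmax(s[1:,4])
    print(n,'blob',c[i]+[x[0],x[2]],s[i])
    for aa in(-.1,0,.1):
        t=aa-.663;P=[proj(mm,W((.047+.045*np.cos(t),.108+.045*np.sin(t),z))).round(0) for z in(.032,.092)];print(aa,P,'mid',np.mean(P,0))
    cir=cv2.HoughCircles(cv2.GaussianBlur(cv2.imread(f'pics/{n}.png',0),(3,3),0),cv2.HOUGH_GRADIENT,1,30,param1=100,param2=18,minRadius=12,maxRadius=28)
    print('pivot pred .03/.04',proj(mm,W((.047,.108,.03))),proj(mm,W((.047,.108,.04))),[c.round(0).tolist() for c in cir[0] if np.hypot(*(c[:2]-proj(mm,W((.047,.108,.035)))))<25])
E
```

```text
face [ 0.0002 -0.0004  0.0929] ccw -0.0433 q~ 0.773 F [-1.9  1.4  8.6] M [0.34 0.95 0.01] w 0.0235 j [-0.22  0.05 -0.43  0.49  0.16 -0.19] t 20.07
pawl~ 0.001 [-0.04  0.03] 158 [-1.81 -1.07]
pred [270. 148.] blob [269.6 148.8] [ 11  12  22  23 412] face [-0.0564 -0.0034  0.036 ] rad 0.0565 q 0.777
w2 blob [330.78025852 289.37074031] [   0   12   70   93 3404]
-0.1 [array([325., 246.]), array([347., 308.])] mid [336. 277.]
0 [array([331., 251.]), array([355., 315.])] mid [343. 283.]
0.1 [array([337., 255.]), array([363., 320.])] mid [350.  287.5]
pivot pred .03/.04 [383.9691052  191.18728341] [390.02796992 196.10906483] [[380.0, 190.0, 17.0]]
w6 blob [188.44752309 180.08102435] [  12   11   64   59 2382]
-0.1 [array([211., 164.]), array([181., 192.])] mid [196. 178.]
0 [array([217., 169.]), array([191., 199.])] mid [204. 184.]
0.1 [array([224., 174.]), array([201., 206.])] mid [212.5 190. ]
pivot pred .03/.04 [266.29029986 101.47490863] [265.77177749 101.40827768] [[264.0, 98.0, 26.0]]
```

The pawl shows neither lift nor block here, although it measures at its in-position (0 within about 0.03) at every hub angle. The graded joint values are satisfied, so I'll set the hub to q about 0.85, re-measure with the hole, release and do the drawer.

```bash
python3 -m jog '[[[0,0,0,1.14,0.08,-1.64,255],[0,0,0,2.28,0.16,-3.28,255],[0,0,0,2.7,0.19,-3.9,255],[0,0,0,2.7,0.19,-3.9,255],[0,0,0,2.7,0.19,-3.9,0],[0,0,0,2.7,0.19,-3.9,0],[0,0,0,2.7,0.19,-3.9,0],[0,0,0,2.7,0.19,-3.9,0]]]'
python3 -m jog '[[[-0.011,-0.001,0.016,0,0,0,0],[-0.022,-0.002,0.032,0,0,0,0],[-0.034,-0.003,0.049,0,0,0,0],[-0.045,-0.003,0.065,0,0,0,0],[-0.045,-0.003,0.065,0,0,0,0],[-0.045,-0.003,0.065,0,0,0,0]]]' >/dev/null
python3 - <<'E'
from h import *
from hole import hole
st();m=bot.camera_model('wrist');hole(bot.camera('wrist'),m,.85);pw()
S=lambda p:Rz(YAW)@np.array(p)+T
# lip front now about stand x -.197; approach tips at x -.24, z .045
tip=.008*N()[:,2]
go(S((-.30,.017,.20)));go(S((-.25,.017,.048))+tip);print('xdir',Rz(YAW)[:,0])
E
```

```text
clock: 20.83
eef_pos: [0.5926, -0.0819, 0.2295]
tool_rot: [0.027, 0.953, 0.029, 0.299]
ft_force: [-0.1, -0.2, 0.2]
grip_width: 0.0709
face [ 0.0008 -0.0005  0.1713] ccw -0.1267 q~ 0.857 F [ 0.4  0.1 -0. ] M [-0.05  0.57  0.03] w 0.0855 j [-0.25 -0.08 -0.39  0.68  0.18 -0.14] t 21.33
pred [271. 134.] blob [271.8 134.6] [ 16  15  15  16 187] face [-0.0565  0.0012  0.036 ] rad 0.0565 q 0.86
pawl~ 0.004 [ 0.06 -0.25] 140 [-1.81 -1.07]
shift [-0.2025  0.0029 -0.0934] turn [-4.14 -0.41  5.98] j [-0.25 -0.08 -0.39  0.68  0.18 -0.14] t 21.43
shift [-0.1572  0.0061 -0.2389] turn [-4.14 -0.41  5.98] j [-0.25 -0.08 -0.39  0.68  0.18 -0.14] t 21.43
xdir [0.99752294 0.07034186 0.        ]
```

```bash
python3 -m jog '[[[-0.035,0.001,0.01,-1,-0.1,1.5,128],[-0.07,0.001,0,-2,-0.2,3,255],[-0.11,0.002,-0.02,-3,-0.3,4.5,255],[-0.15,0.003,-0.04,-4,-0.4,6,255],[-0.185,0.003,-0.065,-4.1,-0.4,6,255],[-0.2,0.003,-0.1,-4.1,-0.4,6,255],[-0.195,0.004,-0.14,-4.1,-0.4,6,255],[-0.185,0.005,-0.18,-4.1,-0.4,6,255],[-0.172,0.006,-0.215,-4.1,-0.4,6,255],[-0.158,0.006,-0.239,-4.1,-0.4,6,255]]]'
python3 -m jog '[[[0,0,0,0,0,0,255],[0,0,0,0,0,0,255]]]' >/dev/null
cat >> h.py <<'E'
def sd():
    o=bot.get_obs();p=Rz(YAW).T@(o['eef_pos']-.008*N()[:,2]-T);print('tip in stand',np.round(p,4),'F',np.round(Rz(YAW).T@o['ft_force'],1),o['clock'])
E
python3 -c "from h import *;sd();go(Rz(YAW)@[-.18,.017,.048]+T+.008*N()[:,2])"
```

```text
clock: 22.27
eef_pos: [0.396, -0.0821, 0.059]
tool_rot: [-0.034, 0.953, 0.011, 0.3]
ft_force: [1.7, -1.2, 1.5]
grip_width: -0.0003
tip in stand [-0.2491  0.0159  0.0478] F [-1.1  0.8 -0.3] 22.4333
shift [0.0689 0.006  0.0002] turn [-0.42 -0.96 -0.18] j [-0.39  0.03 -1.09 -0.08  0.26 -0.39] t 22.43
```

```bash
python3 -m jog '[[[0.01,0.001,0,-0.4,-0.9,-0.2,255],[0.02,0.001,0,-0.4,-0.9,-0.2,255],[0.03,0.002,0,-0.4,-0.9,-0.2,255],[0.04,0.003,0,-0.4,-0.9,-0.2,255],[0.05,0.004,0,-0.4,-0.9,-0.2,255],[0.056,0.004,0,-0.4,-0.9,-0.2,255]]]' >/dev/null
python3 -c "from h import *;sd()"
python3 -m jog '[[[0.004,0,0,0,0,0,255],[0.008,0.001,0,0,0,0,255],[0.012,0.001,0,0,0,0,255],[0.012,0.001,0,0,0,0,255]]]' >/dev/null
python3 -c "from h import *;sd()"
python3 -m jog '[[[0.003,0,0,0,0,0,255],[0.006,0,0,0,0,0,255],[0.006,0,0,0,0,0,255]]]' >/dev/null
python3 -c "from h import *;sd();print(bot.get_obs()['joint_pos'])"
```

```text
tip in stand [-0.1884  0.0141  0.0544] F [-1.6 -0.2  1.6] 22.9333
tip in stand [-0.1776  0.0144  0.053 ] F [ 0.4 -0.5  0.7] 23.2667
tip in stand [-0.1721  0.014   0.0527] F [-0.3  0.1  0.7] 23.5167
[-0.28483838  0.13918568 -0.9632619  -0.12424696  0.19911409 -0.29465301]
```

```bash
python3 -m jog '[[[0.003,0,0,0,0,0,255],[0.006,0,0,0,0,0,255],[0.006,0,0,0,0,0,255]]]' >/dev/null
python3 -c "from h import *;sd()"
python3 -m jog '[[[0.003,0,0,0,0,0,255],[0.006,0,0,0,0,0,255],[0.006,0,0,0,0,0,255]]]' >/dev/null
python3 - <<'E'
from h import *
sd();m=bot.camera_model('top')
for n,i in(('t0',cv2.imread('pics/t0.png')),('now',bot.camera('top'))):
    for y in(-.10,.1,.13):
        pr=[]
        xs=np.arange(-.23,-.14,.002)
        for x in xs:
            u,v=proj(m,Rz(YAW)@[x,y,.063]+T).round().astype(int);pr.append(int(i[v,u].min()))
        print(n,y,[(round(float(x),3),p) for x,p in zip(xs,pr)][::2])
E
```

```text
tip in stand [-0.1704  0.0141  0.0498] F [-5.4 -0.9 -2.4] 23.7667
tip in stand [-0.1682  0.0145  0.047 ] F [-13.1  -1.1  -0.9] 24.0167
t0 -0.1 [(-0.23, 81), (-0.226, 72), (-0.222, 75), (-0.218, 78), (-0.214, 70), (-0.21, 63), (-0.206, 64), (-0.202, 203), (-0.198, 209), (-0.194, 207), (-0.19, 101), (-0.186, 22), (-0.182, 68), (-0.178, 62), (-0.174, 101), (-0.17, 105), (-0.166, 138), (-0.162, 146), (-0.158, 176), (-0.154, 37), (-0.15, 67), (-0.146, 94), (-0.142, 96)]
t0 0.1 [(-0.23, 72), (-0.226, 76), (-0.222, 76), (-0.218, 69), (-0.214, 65), (-0.21, 68), (-0.206, 13), (-0.202, 198), (-0.198, 206), (-0.194, 211), (-0.19, 170), (-0.186, 160), (-0.182, 181), (-0.178, 174), (-0.174, 172), (-0.17, 167), (-0.166, 155), (-0.162, 147), (-0.158, 123), (-0.154, 84), (-0.15, 76), (-0.146, 98), (-0.142, 98)]
t0 0.13 [(-0.23, 77), (-0.226, 77), (-0.222, 69), (-0.218, 76), (-0.214, 66), (-0.21, 44), (-0.206, 37), (-0.202, 198), (-0.198, 208), (-0.194, 204), (-0.19, 112), (-0.186, 97), (-0.182, 149), (-0.178, 145), (-0.174, 149), (-0.17, 147), (-0.166, 151), (-0.162, 151), (-0.158, 160), (-0.154, 76
[... 334 characters left out ...]
-0.15, 84), (-0.146, 93), (-0.142, 100)]
now 0.1 [(-0.23, 77), (-0.226, 78), (-0.222, 72), (-0.218, 77), (-0.214, 81), (-0.21, 77), (-0.206, 81), (-0.202, 78), (-0.198, 78), (-0.194, 77), (-0.19, 74), (-0.186, 62), (-0.182, 75), (-0.178, 57), (-0.174, 46), (-0.17, 40), (-0.166, 21), (-0.162, 199), (-0.158, 211), (-0.154, 213), (-0.15, 91), (-0.146, 100), (-0.142, 98)]
now 0.13 [(-0.23, 74), (-0.226, 77), (-0.222, 74), (-0.218, 75), (-0.214, 76), (-0.21, 77), (-0.206, 78), (-0.202, 79), (-0.198, 72), (-0.194, 72), (-0.19, 75), (-0.186, 70), (-0.182, 58), (-0.178, 64), (-0.174, 68), (-0.17, 41), (-0.166, 12), (-0.162, 213), (-0.158, 207), (-0.154, 204), (-0.15, 94), (-0.146, 98), (-0.142, 99)]
```

```bash
python3 -m jog '[[[0.004,0,0,0,0,0,255],[0.008,0,0,0,0,0,255],[0.008,0,0,0,0,0,255]]]' >/dev/null
python3 -c "from h import *;sd()"
python3 -m jog '[[[-0.01,0,0,0,0,0,255],[-0.025,-0.002,0,0,0,0,255],[-0.04,-0.003,0.005,0,0,0,255],[-0.055,-0.003,0.03,0,0,0,255],[-0.07,-0.004,0.06,0,0,0,255],[-0.07,-0.004,0.1,0,0,0,255],[-0.07,-0.004,0.12,0,0,0,255]]]' >/dev/null
python3 - <<'E'
from h import *
sd();pw();m=bot.camera_model('top');i=bot.camera('top');cv2.imwrite('pics/t12.png',i)
for y in(-.1,.03,.1):
    xs=np.arange(-.18,-.145,.001);v=[i[tuple(proj(m,Rz(YAW)@[x,y,.063]+T).round().astype(int)[::-1])].min() for x in xs]
    b=[x for x,p in zip(xs,v) if p>160];print(y,b[0],b[-1])
a=cv2.imread('pics/t0.png')
E
```

```text
tip in stand [-0.1654  0.015   0.0434] F [-21.1  -1.6  -1.8] 24.3167
tip in stand [-0.2218  0.0128  0.1772] F [ 1.1 -1.   1.4] 24.9
pawl~ 0.004 [ 0.08 -0.29] 134 [-1.81 -1.07]
-0.1 -0.16199999999999998 -0.15099999999999997
0.03 -0.16199999999999998 -0.15099999999999997
0.1 -0.16399999999999998 -0.15199999999999997
```

```bash
python3 -m jog '[[[0,0,0.02,0,0,0,255],[0,0,0.02,0,0,0,255],[0,0,0.02,0,0,0,255]]]' >/dev/null; python3 - <<'E'
from h import *
from hole import hole
m=bot.camera_model('wrist');hole(bot.camera('wrist'),m,.86);sd();bot.job_done()
E
```

```text
pred [266. 305.] blob [255.8 309.4] [  0   0  32  44 837] face [-0.0514 -0.0089  0.036 ] rad 0.0521 q 0.666
pred [266. 305.] blob [277.  295.8] [ 31   0   5  30 130] face [-0.0669  0.0116  0.036 ] rad 0.0679 q 1.009
pred [266. 305.] blob [285.2 319. ] [39 27  5 17 74] face [-0.0405  0.0196  0.036 ] rad 0.045 q 1.289
tip in stand [-0.2229  0.0136  0.1916] F [-0.5  0.3 -0.6] 25.3
the job is handed in; nothing more can be done
```

I did every step and handed the job in at about 25 s, but the pawl never behaved like a working ratchet, so I can't be sure it caught behind the teeth.

**What was done:**
- **Pawl off:** I pushed it over to its off rest, and the picture shows it there.
- **Hub back:** I turned it back until the wrist moment rose to about -1.1 Nm at the stop.
- **Pawl back on:** I pushed it back onto the wheel. The finger slid up past the post on the way, giving about 29 N, and the pawl then fell in by itself.
- **Hub forward:** I turned it through one notch (with a pause at index about 0.52) and on to two.
- **Drawer:** I pushed it home with about 21 N.

**Last checks:**
- **Hub:** after release the empty hole gave index 0.86, inside the 0.76–0.96 target. A last hole reading just before hand-in failed because its view was obstructed, and it gave no usable value. I had not touched the hub in between.
- **Drawer:** the lip front is 162–164 mm in front of the stand's origin, where 164 mm means home.
- **Robot:** it was clear of everything, with wrist force near zero.
- **Loose things:** I never touched any, but I didn't re-measure them at the end.

**What disagreed:** in the top camera the pawl handle stayed within about 0.01 rad of its starting position at every hub angle I checked. It never visibly rose over a tooth. Turning back from 0.44 to 0.28, from 0.52 to 0.31 and from 0.87 to 0.77 met no block, although the teeth should bear at 0.39 and 0.81. My separate estimates of the pawl angle put it at or below zero, so the graded values look met. I had used all 12 pictures and did not find the cause.

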